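Show the saw operator which blank goes where

TASK

Show the saw operator the next job without touching the wood: point straight down at the larger of the two round wooden blanks, fingertips about 3 cm above the middle of it, for at least a second, then point in the same way at the recess it fits in the fixture board. Then push the signal lever over to its far stop, away from the robot, and leave it there. Do not bring the fingertips low over the middle of any other blank or recess on the way, and touch nothing but the lever and its box: nothing is picked up or moved.

Things in the scene. Friction and masses are not known exactly. Their poses are not given: they have to be found in the camera images.
- disc_large: The LARGER of the two round wooden blanks: disc of diameter 64 mm, 22 mm thick, plain light wood, lying flat on the panel. Origin: centre of its underside, z up, so its top face is at origin z + 22 mm.
- disc_small: The smaller round wooden blank: disc of diameter 40 mm, 22 mm thick, plain light wood, lying flat on the panel. Origin: centre of its underside, z up, so its top face is at origin z + 22 mm.
- square: Square wooden blank, 54 x 54 mm, 22 mm thick, plain light wood, lying flat on the panel. Origin: centre of its underside, z up, so its top face is at origin z + 22 mm.
- bar: Oblong wooden blank, 78 mm (its x) x 28 mm (its y), 22 mm thick, plain light wood, lying flat on the panel. Origin: centre of its underside, z up, so its top face is at origin z + 22 mm.
- panel: Thin grey-faced panel on which the four blanks and a pencil lie, 230 x 230 x 6 mm, fixed on the table. Origin: centre of its underside.
- board: Fixture board: white-faced plate 210 x 210 x 18 mm fixed on the table, lying flat at any yaw, with four recesses 100 mm apart in a square pattern, one for each shape of blank. Origin: centre of its underside, z up. The panel and the board stand on opposite sides (left and right) of the lever; which is on which side varies.
- board_hole0 (a point): Large round recess, diameter 67 mm, the one that fits the larger disc, in the top face of the fixture board, going right through it (18 mm deep). This point: centre of its mouth, level with the board's top face; z up.
- board_hole1 (a point): Small round recess, diameter 43 mm, in the top face of the fixture board, going right through it (18 mm deep). This point: centre of its mouth, level with the board's top face; z up.
- board_hole2 (a point): Square recess, 57 x 57 mm, in the top face of the fixture board, going right through it (18 mm deep). This point: centre of its mouth, level with the board's top face; z up.
- board_hole3 (a point): Oblong recess, 81 x 31 mm, in the top face of the fixture board, going right through it (18 mm deep). This point: centre of its mouth, level with the board's top face; z up.
- signal_base: Grey box of the signal lever, 70 (x) x 50 (y) x 25 mm, fixed on the table between panel and board. Origin: centre of its underside, z up; its x axis points away from the robot (yaw within 0.35 rad of straight ahead), towards the lever's far stop. The lever's pivot lies 22 mm above the origin, its axis along y.
- signal (a joint): Angle of the signal lever, rad: 0 = near stop, leaning 0.5 rad from upright towards the robot (-x of the box); 1.0 = far stop, leaning 0.5 rad away from it. It starts between 0 and 0.2, stays where it is left and moves under about 1 N at the knob.
- signal_tip (a point): Centre of the black ball knob, 26 mm in diameter, at the top of the lever's 10 mm thick steel rod, 80 mm from the pivot (its height is 92 mm at either stop, 102 mm upright).
- pencil: bystander, to be left untouched. Flat carpenter's pencil about 150 x 14 x 8 mm, lying on the panel among the blanks. Origin: centre of its underside.
- sanding_block: bystander, to be left untouched. Loose cork sanding block 50 x 70 x 30 mm, on the table between the lever and the robot. Origin: centre of its underside.
- glue: bystander, to be left untouched. Loose glue bottle, diameter 56 mm, 150 mm tall, beyond the lever. Origin: centre of its underside.
- screwdriver: bystander, to be left untouched. Screwdriver lying on the far side of the table, at most 40 mm high.
- wrench: bystander, to be left untouched. Wrench lying on the far side of the table, at most 20 mm high.
- mug: bystander, to be left untouched. White mug, diameter 80 mm, 90 mm tall, at the left edge of the work. Origin: centre of its underside.
- tape: bystander, to be left untouched. Grey tape measure 84 x 40 x 65 mm, at the right edge of the work. Origin: centre of its underside.
Mind the look-alikes: they are no part of the job. What is shaped like the bar but blue is not meant. What is shaped like the square but purple is not meant.

How it is judged:
On the way, in this order (a step that is already met when the one before it is completed fails the run):
1. points at the larger disc for a second (horizontal distance between the grasp point and disc_large below 0.022 m and z of the grasp point in the frame of disc_large between 0.041 and 0.102 m), for 1 s.
2. points at the large round recess for a second (horizontal distance between the grasp point and board_hole0 below 0.022 m and z of the grasp point in the frame of board_hole0 between 0.019 and 0.08 m), for 1 s.
3. pushes the lever to its far stop (value of joint signal above 0.9 rad), for 0.1 s.
At the end, for the whole second after the job is handed in: The lever rests at its far stop (joint over 0.90 of 1.00 rad) and every blank and bystander lies at rest within 8 mm of where it started. Pointing counts with the grasp point within 22 mm of the centre seen from above and 19 to 80 mm above the face (fingertips clear of it), for 1 s (value of joint signal above 0.9 rad and not (distance of any of disc_large, disc_small, square, bar, pencil, sanding_block, glue, screwdriver, wrench, mug, tape from where it was at the start of the episode above 0.008 m) and linear speed of each of disc_large, disc_small, square, bar, pencil, sanding_block, glue, screwdriver, wrench, mug, tape below 0.02 m/s); the robot touches nothing.
It fails at once if the fingers come low over another blank or recess, as if pointing at it (by the same measure as above) ((horizontal distance between the grasp point and disc_small below 0.022 m and z of the grasp point in the frame of disc_small between 0.041 and 0.102 m) or (horizontal distance between the grasp point and square below 0.022 m and z of the grasp point in the frame of square between 0.041 and 0.102 m) or (horizontal distance between the grasp point and bar below 0.022 m and z of the grasp point in the frame of bar between 0.041 and 0.102 m) or (horizontal distance between the grasp point and board_hole1 below 0.022 m and z of the grasp point in the frame of board_hole1 between 0.019 and 0.08 m) or (horizontal distance between the grasp point and board_hole2 below 0.022 m and z of the grasp point in the frame of board_hole2 between 0.019 and 0.08 m) or (horizontal distance between the grasp point and board_hole3 below 0.022 m and z of the grasp point in the frame of board_hole3 between 0.019 and 0.08 m)).
It fails at once if the robot touches a blank, the panel, the board or a bystander ((contact force between the fingers and disc_large above 0.3 N or contact force between the fingers and disc_small above 0.3 N or contact force between the fingers and square above 0.3 N or contact force between the fingers and bar above 0.3 N or contact force between the fingers and pencil above 0.3 N or contact force between the fingers and sanding_block above 0.3 N or contact force between the fingers and glue above 0.3 N or contact force between the fingers and screwdriver above 0.3 N or contact force between the fingers and wrench above 0.3 N or contact force between the fingers and mug above 0.3 N or contact force between the fingers and tape above 0.3 N or contact force between the fingers and board above 0.3 N or contact force between the fingers and panel above 0.3 N) or (contact force between the arm and disc_large above 0.3 N or contact force between the arm and disc_small above 0.3 N or contact force between the arm and square above 0.3 N or contact force between the arm and bar above 0.3 N or contact force between the arm and pencil above 0.3 N or contact force between the arm and sanding_block above 0.3 N or contact force between the arm and glue above 0.3 N or contact force between the arm and screwdriver above 0.3 N or contact force between the arm and wrench above 0.3 N or contact force between the arm and mug above 0.3 N or contact force between the arm and tape above 0.3 N or contact force between the arm and board above 0.3 N or contact force between the arm and panel above 0.3 N)).
It fails at once if a blank or bystander is moved, carried or lifted by more than 8 mm (distance of any of disc_large, disc_small, square, bar, pencil, sanding_block, glue, screwdriver, wrench, mug, tape from where it was at the start of the episode above 0.008 m).
It also fails if it takes over 51 s, if anything falls off the work surface, if the arm or the gripper's body presses on something with over 40 N, if the wrist force passes 120 N, or if a joint passes its speed limit or range.

ROBOT

A 6-joint arm with a two-finger parallel gripper is mounted at the origin on the work surface. World frame = base frame: x ahead of the robot, y to its left, z up, the work surface at z = 0. Lengths are in m, angles in rad, forces in N, time in s.
With the tool pointing down it reaches from about 0.275 to 0.75 m from the base axis. Payload 10.2 kg.
Tool frame: the origin (TCP) lies midway between the tips of the shut fingers; the grasp point (between the pads) lies 19 mm behind it; z points along the fingers, y is the direction in which the jaws open and shut (so a half turn about z gives the same grasp; the last joint's range is limited). The gripper opens to 88 mm and grips with 3 to 60 N. Pads are 18 mm wide; open, the fingers measure 123 mm over their backs; the gripper's body (75 mm by 187 mm) begins 45 mm behind the grasp point.
Start: joints at [1.094, 0.313, 1.498, -0, 1.331, -0.223], TCP at [0.132, 0.508, 0.239] pointing down, gripper open.
Joint ranges: [-2.94, 2.94], [-0.97, 2.17], [0.19, 2.56], [-1.23, 4.37], [0.02, 3.11], [-2.88, 2.88]. Speed limits (rad/s): [2.39, 2.39, 3.01, 3.14, 3.14, 3.14].

INTERFACE

Orientations are given as a unit quaternion [x, y, z, w].
In Python, from workcell import manip gives the robot as it stands.
- The arm moves only by the tool move_arm, never from a script. Its argument "deltas" is a list of rows, each an object of numbers: "x", "y", "z": the shift along the tool's x, y, z in units of 50 mm (1.0 is 50 mm); "rx", "ry", "rz": the turn, a rotation vector about the tool's x, y, z in units of 5 degrees (1.0 is 5 degrees); "fingers": the opening, from -1 (shut) to 1 (fully open). In form: [{"x": .., "y": .., "z": .., "rx": .., "ry": .., "rz": .., "fingers": ..}, ...]. A call has 1 to 12 rows; each row shifts and turns the pose as measured when the row begins, along the tool's axes as they then stand; what a row does not reach is not made up. A row lasts 1/10 s, in which the tool goes at most 50 mm and 8.59 degrees, less where a joint would pass 70% of its speed; a pose out of reach is approached as far as the arm can. A call is refused whole if a number of a shift passes 1 or a number of a turn 1, either way. A call with a gripper value outside its range is refused whole. The fingers move at their own pace and stop on an object; the grip force is fixed at half the most. Time passes only in rows, so rows that do not move let the fingers close. It gives the time, the measured TCP pose, the force and the opening at its end, in the units of the state.
- manip.get_state(): the state, without advancing time (a new reading comes with each control period).
- manip.get_image(name): name is "scene" or "top" or "wrist"; returns a dict with "pixels" (420x560x3 uint8, red, green, blue), "camera_matrix" (3x3 intrinsics, pixels), "eye" and "attitude" of the camera in the world. Camera axes: x right, y down, z forward; pixel columns grow to the right and rows downward; lengths in m; the calibration is good to about 2 mm. A picture is of the moment at which its call begins. There is no depth.
- manip.sign_off(): hands the job in, once; it reports no verdict.
The state is a dict: "t": time; "joint_positions": joint angles; "joint_vel": joint speeds; "effort": joint torques, N m; "tool_pos": TCP position; "eef_rot": TCP orientation; "wrist_force": force on the tool from outside, world axes, zero at the start; "wrist_torque": the same for the moment, N m; "gripper_width": opening from 0.0 (shut) to 1.0 (fully open).
Only numpy, scipy, OpenCV 4.12 (cv2) and the standard library are available. Lean on these libraries where they do the work, as an engineer would, in place of code of your own. Each camera call takes 0.05 s, during which the arm holds its last target. There are 200 camera calls.

## Working session

There is one attempt and no reset: what is moved stays moved. The work goes in short steps, Python scripts to look and compute and a tool call to move; the robot and the scene stay as the last step left them, time stands still between calls to the robot, and variables do not carry over. Pictures are saved under pics/ and viewed, about 8 in all and at most 12, crops included, and the job is handed in when it is done.

Besides the shell and the picture viewer there is one more tool, called after "Call:" in YAML: its name, and indented under it one key for each argument. move_arm: Moves the arm, as the interface text tells. Its arguments: {"type":"object","properties":{"deltas":{"type":"array","items":{"type":"object","properties":{"x":{"type":"number"},"y":{"type":"number"},"z":{"type":"number"},"rx":{"type":"number"},"ry":{"type":"number"},"rz":{"type":"number"},"fingers":{"type":"number"}}}}},"required":["deltas"]}

```bash
mkdir -p pics
cat > h.py <<'E'
import numpy as np, cv2
from scipy.spatial.transform import Rotation as R
from workcell import manip
def grab(n,f):
    d=manip.get_image(n); cv2.imwrite('pics/'+f,d['pixels'][:,:,::-1]); np.savez('pics/'+f[:-4],**{k:np.array(v) for k,v in d.items()}); return d
def load(f): return np.load('pics/'+f+'.npz')
def att(d):
    a=np.array(d['attitude']); return a if a.shape==(3,3) else R.from_quat(a).as_matrix()
def ray(d,uv,z):
    v=att(d)@np.linalg.inv(d['camera_matrix'])@np.array([uv[0],uv[1],1.]); e=np.array(d['eye']); return e+v*(z-e[2])/v[2]
E
python3 - <<'E'
from h import *
for n in('top','scene'):
    d=grab(n,n+'1.png'); print(n,d['eye'],d['attitude'],d['camera_matrix'])
print(manip.get_state())
E
```

```text
top [ 0.43625716 -0.02241034  1.60113529] [-0.7011748   0.71222808 -0.02095246  0.02541757] [[509.05483912   0.         281.48672779]
 [  0.         509.05483912 209.45593938]
 [  0.           0.           1.        ]]
scene [1.58325617 0.45644246 1.04504787] [ 0.49870863  0.75528446 -0.36051962 -0.22552314] [[529.62435229   0.         275.96797223]
 [  0.         529.62435229 207.89203664]
 [  0.           0.           1.        ]]
{'t': 0.1, 'joint_positions': array([ 1.09357302e+00,  3.13371637e-01,  1.49832147e+00, -2.13609122e-05,
        1.33100332e+00, -2.23401451e-01]), 'joint_vel': array([-0.00073104, -0.00179793, -0.00327501,  0.00175993,  0.00087622,
        0.00026673]), 'effort': array([ 3.98529810e-03, -4.02815259e+01, -2.52642006e+01,  6.95890677e-02,
        3.42290942e-02, -9.00166879e-05]), 'tool_pos': array([0.13174918, 0.50798353, 0.23824469]), 'eef_rot': array([ 1.26567981e-01,  9.91957782e-01, -5.21930428e-04, -1.79660042e-04]), 'wrist_force': array([-0.11669042, -0.40593774, -0.54359981]), 'wrist_torque': array([ 0.05611308, -0.04211125, -0.05545798]), 'gripper_width': 0.9999156785034663}
```

View pics/top1.png

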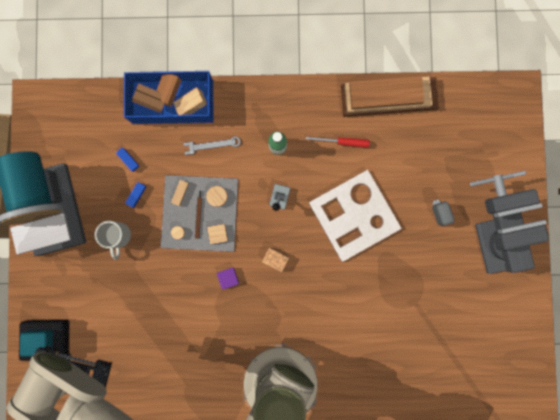

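View pics/scene1.png

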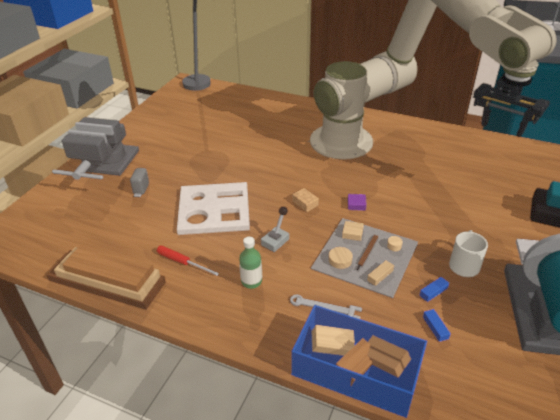

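Top view: the large disc is at (217,196), with the small disc at (177,233), square at (218,235) and bar at (180,193). The large recess is at (361,186), the small round recess at (377,222), and the lever knob at (277,206) on its box near (280,196). The glue is beyond the box at (278,142) and the sanding block is nearer the robot at (276,260). The scene view agrees.

Run:
```python
from h import *
d=load('top1'); im=d['pixels']; hsv=cv2.cvtColor(im,cv2.COLOR_RGB2HSV)
def comps(m,x0,y0,x1,y1,z,amin,lab):
    s=np.zeros_like(m); s[y0:y1,x0:x1]=m[y0:y1,x0:x1]
    for c in cv2.findContours(s,cv2.RETR_LIST,cv2.CHAIN_APPROX_NONE)[0]:
        a=cv2.contourArea(c)
        if a<amin: continue
        M=cv2.moments(c); uv=(M['m10']/a,M['m01']/a); k=(1.601-z)/509
        print(lab,np.round(uv,1),ray(d,uv,z).round(4),'eqdia',round(2*np.sqrt(a/np.pi)*k*1e3),'rect mm',np.round(np.array(cv2.minAreaRect(c)[1])*k*1e3))
wood=((hsv[...,1]>70)&(hsv[...,2]>140)).astype('uint8')*255
comps(wood,163,176,238,250,.028,60,'blank')
white=((hsv[...,1]<60)&(hsv[...,2]>150)).astype('uint8')*255
comps(~white,305,165,405,265,.018,60,'hole')
comps(white,305,165,405,265,.018,60,'board')
dark=(hsv[...,2]<45).astype('uint8')*255
comps(dark,262,180,295,216,.093,15,'knob')
grey=((hsv[...,1]<70)&(hsv[...,2]>60)).astype('uint8')*255
comps(grey,262,175,298,216,.025,40,'box')
crop=np.hstack([im[165:275,160:300],im[165:275,295:415]]); cv2.imwrite('pics/c.png',cv2.resize(crop,None,fx=3,fy=3,interpolation=2)[:,:,::-1])
d=load('scene1');
```

```text
blank [177.2 232.1] [0.4746 0.3102 0.028 ] eqdia 39 rect mm [37. 40.]
blank [217.1 233.7] [0.4679 0.1869 0.028 ] eqdia 59 rect mm [55. 55.]
blank [216.3 195.9] [0.5851 0.1885 0.028 ] eqdia 62 rect mm [62. 62.]
blank [179.2 192.4] [0.5977 0.3039 0.028 ] eqdia 50 rect mm [28. 78.]
hole [348.4 236.9] [ 0.4517 -0.2194  0.018 ] eqdia 49 rect mm [28. 77.]
hole [376.4 221.4] [ 0.4986 -0.3075  0.018 ] eqdia 36 rect mm [37. 34.]
hole [332.7 209. ] [ 0.5393 -0.1726  0.018 ] eqdia 58 rect mm [55. 53.]
hole [360.4 193.5] [ 0.5863 -0.2602  0.018 ] eqdia 60 rect mm [59. 59.]
hole [354.7 215.4] [ 0.5182 -0.2408  0.018 ] eqdia 243 rect mm [219. 219.]
hole [354.5 214.5] [ 0.521  -0.2401  0.018 ] eqdia 347 rect mm [308. 308.]
board [348.4 236.9] [ 0.4517 -0.2195  0.018 ] eqdia 56 rect mm [34. 82.]
board [376.4 221.3] [ 0.4986 -0.3075  0.018 ] eqdia 41 rect mm [42. 40.]
board [332.7 208.9] [ 0.5394 -0.1726  0.018 ] eqdia 64 rect mm [60. 59.]
board [360.4 193.5] [ 0.5863 -0.2602  0.018 ] eqdia 66 rect mm [65. 65.]
board [354.7 215.4] [ 0.5182 -0.2408  0.018 ] eqdia 237 rect mm [214. 213.]
knob [276.  206.2] [0.5452 0.0025 0.093 ] eqdia 13 rect mm [15. 12.]
box [279.6 195.5] [ 0.5835 -0.0081  0.025 ] eqdia 62 rect mm [51. 69.]
```

View pics/c.png

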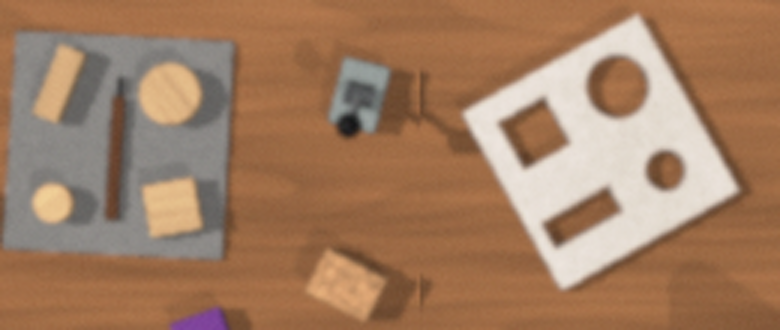

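Sizes match: the disc measures 62 mm, the recess 65 mm, and holes 0 and 1 are 99.7 mm apart. Targets are disc (0.585, 0.189) and recess (0.586, -0.260). The tool's jaw direction already suits the lever box yaw (about -0.25), so no turning is needed. I'll traverse high with the fingers shut.

Call:
move_arm:
  deltas:
    - {"x":-0.85,"y":-0.32,"fingers":-1}
    - {"x":-0.85,"y":-0.32,"fingers":-1}
    - {"x":-0.85,"y":-0.32,"fingers":-1}
    - {"x":-0.85,"y":-0.32,"fingers":-1}
    - {"x":-0.85,"y":-0.32,"fingers":-1}
    - {"x":-0.85,"y":-0.32,"fingers":-1}
    - {"x":-0.85,"y":-0.32,"fingers":-1}
    - {"x":-0.85,"y":-0.32,"fingers":-1}
    - {"x":-0.85,"y":-0.32,"fingers":-1}
    - {"x":-0.85,"y":-0.32,"fingers":-1}
    - {"x":-0.85,"y":-0.32,"fingers":-1}
    - {"fingers":-1}

```text
validation failed for argument at $.de...
```

```bash
cat >> h.py <<'E'
def go(t):
    s=manip.get_state(); Rm=R.from_quat(s['eef_rot']); print('t',round(s['t'],2),'pos',s['tool_pos'].round(4),'rot',s['eef_rot'].round(3),'F',s['wrist_force'].round(1),'units',(Rm.inv().apply(np.array(t)-s['tool_pos'])/.05).round(2))
E
python3 -c "
from h import *
go([.585,.1885,.238])
d=load('top1')
print('glue cap',ray(d,(278,137),.15),'base',ray(d,(278,148),.0))"
```

```text
t 0.1 pos [0.1317 0.508  0.2382] rot [ 0.127  0.992 -0.001 -0.   ] F [-0.1 -0.4 -0.5] units [-1.038e+01 -3.910e+00  1.000e-02]
glue cap [ 0.74118399 -0.00715151  0.15      ] base [ 0.73734966 -0.00504503  0.        ]
```

The call failed validation and nothing moved. I'll try again with every field given.

Call:
move_arm:
  deltas:
    - {"x":-0.85,"y":-0.32,"z":0,"rx":0,"ry":0,"rz":0,"fingers":-1}
    - {"x":-0.85,"y":-0.32,"z":0,"rx":0,"ry":0,"rz":0,"fingers":-1}
    - {"x":-0.85,"y":-0.32,"z":0,"rx":0,"ry":0,"rz":0,"fingers":-1}
    - {"x":-0.85,"y":-0.32,"z":0,"rx":0,"ry":0,"rz":0,"fingers":-1}
    - {"x":-0.85,"y":-0.32,"z":0,"rx":0,"ry":0,"rz":0,"fingers":-1}
    - {"x":-0.85,"y":-0.32,"z":0,"rx":0,"ry":0,"rz":0,"fingers":-1}
    - {"x":-0.85,"y":-0.32,"z":0,"rx":0,"ry":0,"rz":0,"fingers":-1}
    - {"x":-0.85,"y":-0.32,"z":0,"rx":0,"ry":0,"rz":0,"fingers":-1}

```text
t: 0.9
tool_pos: [0.435, 0.2934, 0.2359]
eef_rot: [0.122, 0.993, -0.002, -0.002]
wrist_force: [-0.4, 0.7, -0.1]
gripper_width: 0.297
```

```bash
python3 -c "
from h import *
go([.585,.1885,.238])"
```

```text
t 0.9 pos [0.435  0.2934 0.2359] rot [ 0.122  0.993 -0.002 -0.002] F [-0.4  0.7 -0.1] units [-3.42 -1.31 -0.05]
```

Call:
move_arm:
  deltas:
    - {"x":-0.8,"y":-0.3,"z":0,"rx":0,"ry":0,"rz":0,"fingers":-1}
    - {"x":-0.8,"y":-0.3,"z":0,"rx":0,"ry":0,"rz":0,"fingers":-1}
    - {"x":-0.8,"y":-0.3,"z":0,"rx":0,"ry":0,"rz":0,"fingers":-1}
    - {"x":-0.6,"y":-0.25,"z":0,"rx":0,"ry":0,"rz":0,"fingers":-1}
    - {"x":0,"y":0,"z":0,"rx":0,"ry":0,"rz":0,"fingers":-1}
    - {"x":0,"y":0,"z":0,"rx":0,"ry":0,"rz":0,"fingers":-1}

```text
t: 1.5
tool_pos: [0.574, 0.1921, 0.2322]
eef_rot: [0.125, 0.992, -0.002, -0.004]
wrist_force: [-0.1, 0.0, 0.0]
gripper_width: 0.002
```

```bash
python3 -c "
from h import *
go([.585,.1885,.058])
grab('wrist','w1.png')"
```

```text
t 1.5 pos [0.574  0.1921 0.2322] rot [ 0.125  0.992 -0.002 -0.004] F [-0.1  0.   0. ] units [-0.26  0.    3.48]
```

View pics/w1.png

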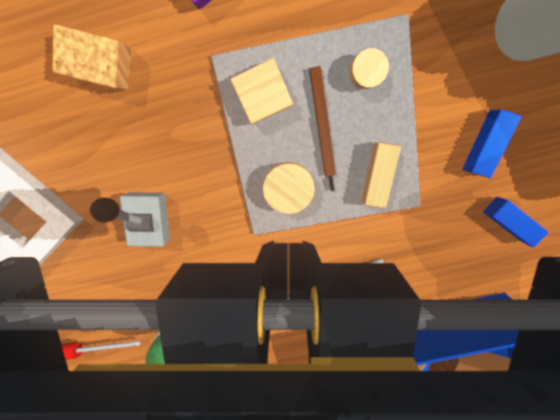

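The wrist view shows the large disc at (289,188), the knob at (105,210) and the box at (145,220). I'll cross-check these by ray and descend.

```bash
python3 -c "
from h import *
d=load('w1')
for uv,z in(((289,188),.028),((105,210),.093),((145,220),.025),((370,68),.028)): print(uv,ray(d,uv,z).round(4))"
```

```text
(289, 188) [0.5815 0.19   0.028 ]
(105, 210) [0.5423 0.0031 0.093 ]
(145, 220) [ 0.577  -0.0015  0.025 ]
(370, 68) [0.4719 0.3107 0.028 ]
```

Call:
move_arm:
  deltas:
    - {"x":-0.25,"y":0,"z":0.5,"rx":0,"ry":0,"rz":0,"fingers":-1}
    - {"x":0,"y":0,"z":0.7,"rx":0,"ry":0,"rz":0,"fingers":-1}
    - {"x":0,"y":0,"z":0.7,"rx":0,"ry":0,"rz":0,"fingers":-1}
    - {"x":0,"y":0,"z":0.5,"rx":0,"ry":0,"rz":0,"fingers":-1}
    - {"x":0,"y":0,"z":0.4,"rx":0,"ry":0,"rz":0,"fingers":-1}
    - {"x":0,"y":0,"z":0,"rx":0,"ry":0,"rz":0,"fingers":-1}

```text
t: 2.15
tool_pos: [0.5802, 0.1952, 0.0899]
eef_rot: [0.121, 0.993, -0.002, -0.003]
wrist_force: [-0.5, 0.3, -0.2]
gripper_width: 0.003
```

```bash
python3 -c "
from h import *
go([.585,.1885,.058])"
```

```text
t 2.15 pos [0.5802 0.1952 0.0899] rot [ 0.121  0.993 -0.002 -0.003] F [-0.5  0.3 -0.2] units [-0.13 -0.11  0.64]
```

Both views agree to within 4 mm. I'll finish the descent and hold for more than 1 s.

Call:
move_arm:
  deltas:
    - {"x":-0.08,"y":-0.1,"z":0.4,"rx":0,"ry":0,"rz":0,"fingers":-1}
    - {"x":0,"y":0,"z":0.2,"rx":0,"ry":0,"rz":0,"fingers":-1}
    - {"x":0,"y":0,"z":0,"rx":0,"ry":0,"rz":0,"fingers":-1}
    - {"x":0,"y":0,"z":0,"rx":0,"ry":0,"rz":0,"fingers":-1}
    - {"x":0,"y":0,"z":0,"rx":0,"ry":0,"rz":0,"fingers":-1}
    - {"x":0,"y":0,"z":0,"rx":0,"ry":0,"rz":0,"fingers":-1}
    - {"x":0,"y":0,"z":0,"rx":0,"ry":0,"rz":0,"fingers":-1}
    - {"x":0,"y":0,"z":0,"rx":0,"ry":0,"rz":0,"fingers":-1}
    - {"x":0,"y":0,"z":0,"rx":0,"ry":0,"rz":0,"fingers":-1}
    - {"x":0,"y":0,"z":0,"rx":0,"ry":0,"rz":0,"fingers":-1}

```text
t: 3.15
tool_pos: [0.5837, 0.1932, 0.0673]
eef_rot: [0.119, 0.993, -0.0, 0.002]
wrist_force: [-0.2, 0.0, -0.0]
gripper_width: 0.004
```

```bash
python3 -c "
from h import *
go([.585,.1885,.058])"
```

```text
t 3.15 pos [0.5837 0.1932 0.0673] rot [ 0.119  0.993 -0.     0.002] F [-0.2  0.  -0. ] units [-0.05 -0.09  0.19]
```

Call:
move_arm:
  deltas:
    - {"x":0,"y":-0.08,"z":0.18,"rx":0,"ry":0,"rz":0,"fingers":-1}
    - {"x":0,"y":0,"z":0,"rx":0,"ry":0,"rz":0,"fingers":-1}
    - {"x":0,"y":0,"z":0,"rx":0,"ry":0,"rz":0,"fingers":-1}
    - {"x":0,"y":0,"z":0,"rx":0,"ry":0,"rz":0,"fingers":-1}
    - {"x":0,"y":0,"z":0,"rx":0,"ry":0,"rz":0,"fingers":-1}
    - {"x":0,"y":0,"z":0,"rx":0,"ry":0,"rz":0,"fingers":-1}
    - {"x":0,"y":0,"z":0,"rx":0,"ry":0,"rz":0,"fingers":-1}
    - {"x":0,"y":0,"z":0,"rx":0,"ry":0,"rz":0,"fingers":-1}
    - {"x":0,"y":0,"z":0,"rx":0,"ry":0,"rz":0,"fingers":-1}
    - {"x":0,"y":0,"z":0,"rx":0,"ry":0,"rz":0,"fingers":-1}
    - {"x":0,"y":0,"z":0,"rx":0,"ry":0,"rz":0,"fingers":-1}
    - {"x":0,"y":0,"z":0,"rx":0,"ry":0,"rz":0,"fingers":-1}

```text
t: 4.35
tool_pos: [0.5826, 0.1889, 0.0573]
eef_rot: [0.119, 0.993, -0.0, 0.002]
wrist_force: [-0.0, -0.9, -0.2]
gripper_width: 0.006
```

Call:
move_arm:
  deltas:
    - {"x":0,"y":0,"z":-0.8,"rx":0,"ry":0,"rz":0,"fingers":-1}
    - {"x":0,"y":0,"z":-0.8,"rx":0,"ry":0,"rz":0,"fingers":-1}
    - {"x":0,"y":0,"z":-0.8,"rx":0,"ry":0,"rz":0,"fingers":-1}
    - {"x":0,"y":0,"z":-0.8,"rx":0,"ry":0,"rz":0,"fingers":-1}
    - {"x":0,"y":0,"z":-0.6,"rx":0,"ry":0,"rz":0,"fingers":-1}

```text
t: 4.85
tool_pos: [0.5802, 0.1888, 0.2492]
eef_rot: [0.119, 0.993, -0.002, -0.004]
wrist_force: [-0.4, -0.9, 0.7]
gripper_width: 0.001
```

```bash
python3 -c "
from h import *
go([.586,-.26,.23])"
```

```text
t 4.85 pos [0.5802 0.1888 0.2492] rot [ 0.119  0.993 -0.002 -0.004] F [-0.4 -0.9  0.7] units [-2.23 -8.69  0.41]
```

The disc is done: within 3 mm of centre, tips 29 mm above it, held for over 1 s. Next I'll cross high to the recess.

Call:
move_arm:
  deltas:
    - {"x":-0.21,"y":-0.83,"z":0,"rx":0,"ry":0,"rz":0,"fingers":-1}
    - {"x":-0.21,"y":-0.83,"z":0,"rx":0,"ry":0,"rz":0,"fingers":-1}
    - {"x":-0.21,"y":-0.83,"z":0,"rx":0,"ry":0,"rz":0,"fingers":-1}
    - {"x":-0.21,"y":-0.83,"z":0,"rx":0,"ry":0,"rz":0,"fingers":-1}
    - {"x":-0.21,"y":-0.83,"z":0,"rx":0,"ry":0,"rz":0,"fingers":-1}
    - {"x":-0.21,"y":-0.83,"z":0,"rx":0,"ry":0,"rz":0,"fingers":-1}
    - {"x":-0.21,"y":-0.83,"z":0,"rx":0,"ry":0,"rz":0,"fingers":-1}
    - {"x":-0.21,"y":-0.83,"z":0,"rx":0,"ry":0,"rz":0,"fingers":-1}
    - {"x":-0.21,"y":-0.83,"z":0,"rx":0,"ry":0,"rz":0,"fingers":-1}
    - {"x":-0.21,"y":-0.83,"z":0,"rx":0,"ry":0,"rz":0,"fingers":-1}
    - {"x":0,"y":0,"z":0,"rx":0,"ry":0,"rz":0,"fingers":-1}

```text
t: 5.95
tool_pos: [0.5854, -0.2549, 0.2561]
eef_rot: [0.117, 0.993, -0.001, 0.002]
wrist_force: [0.1, 0.4, -0.4]
gripper_width: 0.003
```

```bash
python3 -c "
from h import *
go([.586,-.26,.048])
grab('wrist','w2.png')"
```

```text
t 5.95 pos [ 0.5854 -0.2549  0.2561] rot [ 0.117  0.993 -0.001  0.002] F [ 0.1  0.4 -0.4] units [-0.02 -0.09  4.16]
```

View pics/w2.png

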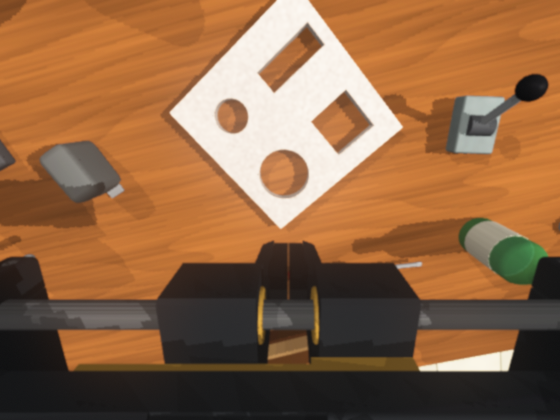

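The large recess is straight ahead of the fingers at (284,174), and the knob is at (531,88). I'll ray-check and descend.

```bash
python3 -c "
from h import *
d=load('w2')
for uv,z in(((284,174),.018),((531,88),.094),((232,116),.018)): print(uv,ray(d,uv,z).round(4))"
```

```text
(284, 174) [ 0.5833 -0.2604  0.018 ]
(531, 88) [0.5425 0.0021 0.094 ]
(232, 116) [ 0.4957 -0.3068  0.018 ]
```

Call:
move_arm:
  deltas:
    - {"x":0,"y":-0.08,"z":0.7,"rx":0,"ry":0,"rz":0,"fingers":-1}
    - {"x":0,"y":0,"z":0.7,"rx":0,"ry":0,"rz":0,"fingers":-1}
    - {"x":0,"y":0,"z":0.7,"rx":0,"ry":0,"rz":0,"fingers":-1}
    - {"x":0,"y":0,"z":0.7,"rx":0,"ry":0,"rz":0,"fingers":-1}
    - {"x":0,"y":0,"z":0.5,"rx":0,"ry":0,"rz":0,"fingers":-1}
    - {"x":0,"y":0,"z":0.3,"rx":0,"ry":0,"rz":0,"fingers":-1}
    - {"x":0,"y":0,"z":0,"rx":0,"ry":0,"rz":0,"fingers":-1}

```text
t: 6.7
tool_pos: [0.5876, -0.2493, 0.0722]
eef_rot: [0.113, 0.994, -0.0, 0.004]
wrist_force: [0.2, -0.0, 0.5]
gripper_width: 0.005
```

```bash
python3 -c "
from h import *
go([.586,-.26,.048])"
```

```text
t 6.7 pos [ 0.5876 -0.2493  0.0722] rot [ 0.113  0.994 -0.     0.004] F [ 0.2 -0.   0.5] units [-0.01 -0.22  0.48]
```

Call:
move_arm:
  deltas:
    - {"x":0,"y":-0.2,"z":0.25,"rx":0,"ry":0,"rz":0,"fingers":-1}
    - {"x":0,"y":0,"z":0.2,"rx":0,"ry":0,"rz":0,"fingers":-1}
    - {"x":0,"y":0,"z":0,"rx":0,"ry":0,"rz":0,"fingers":-1}
    - {"x":0,"y":0,"z":0,"rx":0,"ry":0,"rz":0,"fingers":-1}
    - {"x":0,"y":0,"z":0,"rx":0,"ry":0,"rz":0,"fingers":-1}

```text
t: 7.2
tool_pos: [0.5869, -0.2591, 0.0513]
eef_rot: [0.112, 0.994, -0.001, 0.006]
wrist_force: [0.9, -0.1, -0.1]
gripper_width: 0.004
```

Call:
move_arm:
  deltas:
    - {"x":0,"y":0,"z":0,"rx":0,"ry":0,"rz":0,"fingers":-1}
    - {"x":0,"y":0,"z":0,"rx":0,"ry":0,"rz":0,"fingers":-1}
    - {"x":0,"y":0,"z":0,"rx":0,"ry":0,"rz":0,"fingers":-1}
    - {"x":0,"y":0,"z":0,"rx":0,"ry":0,"rz":0,"fingers":-1}
    - {"x":0,"y":0,"z":0,"rx":0,"ry":0,"rz":0,"fingers":-1}
    - {"x":0,"y":0,"z":0,"rx":0,"ry":0,"rz":0,"fingers":-1}
    - {"x":0,"y":0,"z":0,"rx":0,"ry":0,"rz":0,"fingers":-1}
    - {"x":0,"y":0,"z":0,"rx":0,"ry":0,"rz":0,"fingers":-1}
    - {"x":0,"y":0,"z":0,"rx":0,"ry":0,"rz":0,"fingers":-1}
    - {"x":0,"y":0,"z":0,"rx":0,"ry":0,"rz":0,"fingers":-1}
    - {"x":0,"y":0,"z":0,"rx":0,"ry":0,"rz":0,"fingers":-1}

```text
t: 8.3
tool_pos: [0.5874, -0.2593, 0.0527]
eef_rot: [0.112, 0.994, -0.002, 0.007]
wrist_force: [-0.5, 0.6, 0.6]
gripper_width: 0.003
```

Call:
move_arm:
  deltas:
    - {"x":0,"y":0,"z":-0.8,"rx":0,"ry":0,"rz":0,"fingers":-1}
    - {"x":0,"y":0,"z":-0.8,"rx":0,"ry":0,"rz":0,"fingers":-1}
    - {"x":0,"y":0,"z":-0.8,"rx":0,"ry":0,"rz":0,"fingers":-1}
    - {"x":0,"y":0,"z":-0.8,"rx":0,"ry":0,"rz":0,"fingers":-1}
    - {"x":0,"y":0,"z":-0.6,"rx":0,"ry":0,"rz":0,"fingers":-1}

```text
t: 8.8
tool_pos: [0.5832, -0.2574, 0.2443]
eef_rot: [0.112, 0.994, 0.001, 0.002]
wrist_force: [0.7, 0.2, 0.9]
gripper_width: 0.006
```

```bash
python3 -c "
from h import *
go([.485,.019,.23])"
```

```text
t 8.8 pos [ 0.5832 -0.2574  0.2443] rot [0.112 0.994 0.001 0.002] F [0.7 0.2 0.9] units [3.15 4.95 0.28]
```

The recess is done: within 2 mm, tips about 34 mm above it, held for over 1 s. Now I'll move high to behind the knob, which three views put at (0.543, 0.002).

Call:
move_arm:
  deltas:
    - {"x":0.45,"y":0.7,"z":0,"rx":0,"ry":0,"rz":0,"fingers":-1}
    - {"x":0.45,"y":0.7,"z":0,"rx":0,"ry":0,"rz":0,"fingers":-1}
    - {"x":0.45,"y":0.7,"z":0,"rx":0,"ry":0,"rz":0,"fingers":-1}
    - {"x":0.45,"y":0.7,"z":0,"rx":0,"ry":0,"rz":0,"fingers":-1}
    - {"x":0.45,"y":0.7,"z":0,"rx":0,"ry":0,"rz":0,"fingers":-1}
    - {"x":0.45,"y":0.7,"z":0,"rx":0,"ry":0,"rz":0,"fingers":-1}
    - {"x":0.45,"y":0.7,"z":0,"rx":0,"ry":0,"rz":0,"fingers":-1}
    - {"x":0,"y":0,"z":0,"rx":0,"ry":0,"rz":0,"fingers":-1}

```text
t: 9.6
tool_pos: [0.4809, 0.0244, 0.2479]
eef_rot: [0.113, 0.994, -0.001, 0.008]
wrist_force: [-0.4, 0.0, -0.2]
gripper_width: 0.005
```

```bash
python3 -c "
from h import *
go([.485,.019,.08])"
```

```text
t 9.6 pos [0.4809 0.0244 0.2479] rot [ 0.113  0.994 -0.001  0.008] F [-0.4  0.  -0.2] units [-0.05 -0.08  3.36]
```

Call:
move_arm:
  deltas:
    - {"x":0,"y":-0.1,"z":0.7,"rx":0,"ry":0,"rz":0,"fingers":-1}
    - {"x":0,"y":0,"z":0.7,"rx":0,"ry":0,"rz":0,"fingers":-1}
    - {"x":0,"y":0,"z":0.7,"rx":0,"ry":0,"rz":0,"fingers":-1}
    - {"x":0,"y":0,"z":0.7,"rx":0,"ry":0,"rz":0,"fingers":-1}
    - {"x":0,"y":0,"z":0.5,"rx":0,"ry":0,"rz":0,"fingers":-1}
    - {"x":0,"y":0,"z":0,"rx":0,"ry":0,"rz":0,"fingers":-1}

```text
t: 10.2
tool_pos: [0.4851, 0.0167, 0.0796]
eef_rot: [0.113, 0.994, -0.002, 0.012]
wrist_force: [0.0, 0.5, 0.7]
gripper_width: 0.002
```

```bash
python3 -c "
from h import *
go([.597,-.012,.08])
grab('wrist','w3.png')"
```

```text
t 10.2 pos [0.4851 0.0167 0.0796] rot [ 0.113  0.994 -0.002  0.012] F [0.  0.5 0.7] units [-2.31 -0.06  0.05]
```

View pics/w3.png

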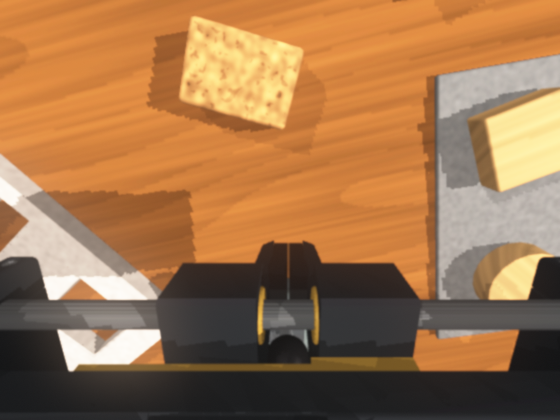

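The knob is right behind the fingers at (290,350), laterally centred, and the sanding block is clear. I'll push gently.

Call:
move_arm:
  deltas:
    - {"x":-0.3,"y":0,"z":0,"rx":0,"ry":0,"rz":0,"fingers":-1}
    - {"x":-0.3,"y":0,"z":0,"rx":0,"ry":0,"rz":0,"fingers":-1}
    - {"x":-0.3,"y":0,"z":0,"rx":0,"ry":0,"rz":0,"fingers":-1}
    - {"x":-0.3,"y":0,"z":0,"rx":0,"ry":0,"rz":0,"fingers":-1}
    - {"x":-0.3,"y":0,"z":0,"rx":0,"ry":0,"rz":0,"fingers":-1}
    - {"x":-0.3,"y":0,"z":0,"rx":0,"ry":0,"rz":0,"fingers":-1}
    - {"x":0,"y":0,"z":0,"rx":0,"ry":0,"rz":0,"fingers":-1}

```text
t: 10.95
tool_pos: [0.5812, -0.0071, 0.0972]
eef_rot: [0.113, 0.993, -0.003, 0.021]
wrist_force: [0.7, -0.7, -0.4]
gripper_width: 0.006
```

```bash
python3 -c "
from h import *
go([.597,-.012,.08])"
```

```text
t 10.95 pos [ 0.5812 -0.0071  0.0972] rot [ 0.113  0.993 -0.003  0.021] F [ 0.7 -0.7 -0.4] units [-0.31 -0.02  0.36]
```

The fingers rose to 0.097 m. I'll check where the lever is before going on.

```bash
python3 -c "
from h import *
d=grab('scene','s2.png'); cv2.imwrite('pics/s2c.png',cv2.resize(d['pixels'][140:310,190:380],None,fx=3.2,fy=3.2,interpolation=2)[:,:,::-1])"
```

```text
(no output)
```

View pics/s2c.png

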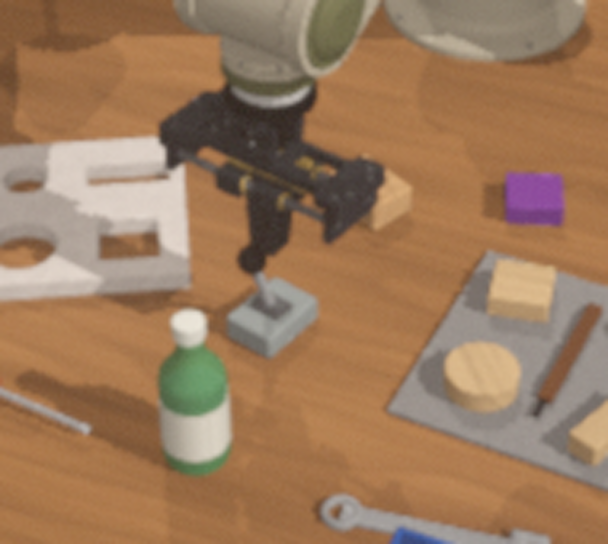

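The knob is ahead of the fingertips and well over, but not yet at the stop. I'll back off slightly, lower about 17 mm and finish the push.

Call:
move_arm:
  deltas:
    - {"x":0.2,"y":0,"z":0,"rx":0,"ry":0,"rz":0,"fingers":-1}
    - {"x":0,"y":0,"z":0.35,"rx":0,"ry":-0.5,"rz":0,"fingers":-1}
    - {"x":0,"y":0,"z":0.15,"rx":0,"ry":0,"rz":0,"fingers":-1}
    - {"x":0,"y":0,"z":0,"rx":0,"ry":0,"rz":0,"fingers":-1}

```text
t: 11.4
tool_pos: [0.5693, -0.0043, 0.0738]
eef_rot: [0.113, 0.993, -0.006, 0.043]
wrist_force: [0.8, 0.2, 0.1]
gripper_width: 0.003
```

```bash
python3 -c "
from h import *
go([.600,-.012,.08])"
```

```text
t 11.4 pos [ 0.5693 -0.0043  0.0738] rot [ 0.113  0.993 -0.006  0.043] F [0.8 0.2 0.1] units [-0.64 -0.01 -0.07]
```

Call:
move_arm:
  deltas:
    - {"x":-0.2,"y":0,"z":0.03,"rx":0,"ry":0.3,"rz":0,"fingers":-1}
    - {"x":-0.2,"y":0,"z":0.03,"rx":0,"ry":0.3,"rz":0,"fingers":-1}
    - {"x":-0.2,"y":0,"z":0.03,"rx":0,"ry":0,"rz":0,"fingers":-1}
    - {"x":0,"y":0,"z":0,"rx":0,"ry":0,"rz":0,"fingers":-1}

```text
t: 11.8
tool_pos: [0.5935, -0.0095, 0.073]
eef_rot: [0.112, 0.994, -0.002, 0.007]
wrist_force: [-6.5, 0.8, 4.5]
gripper_width: 0.004
```

```bash
python3 -c "
from h import *
go([.605,-.012,.08])"
```

```text
t 11.8 pos [ 0.5935 -0.0095  0.073 ] rot [ 0.112  0.994 -0.002  0.007] F [-6.5  0.8  4.5] units [-0.24  0.   -0.14]
```

A -6.5 N reaction suggests the stop. I'll give one more small nudge, then back off and rise.

Call:
move_arm:
  deltas:
    - {"x":-0.15,"y":0,"z":0,"rx":0,"ry":0,"rz":0,"fingers":-1}
    - {"x":-0.1,"y":0,"z":0,"rx":0,"ry":0,"rz":0,"fingers":-1}

```text
t: 12.0
tool_pos: [0.5947, -0.0098, 0.0727]
eef_rot: [0.111, 0.994, -0.001, -0.01]
wrist_force: [-29.4, 3.4, 19.1]
gripper_width: 0.007
```

Call:
move_arm:
  deltas:
    - {"x":0.5,"y":0,"z":0,"rx":0,"ry":0,"rz":0,"fingers":-1}
    - {"x":0.5,"y":0,"z":0,"rx":0,"ry":0,"rz":0,"fingers":-1}
    - {"x":0.5,"y":0,"z":-0.3,"rx":0,"ry":0,"rz":0,"fingers":-1}
    - {"x":0.5,"y":0,"z":-0.7,"rx":0,"ry":0,"rz":0,"fingers":-1}
    - {"x":0.5,"y":0,"z":-0.7,"rx":0,"ry":0,"rz":0,"fingers":-1}
    - {"x":0.5,"y":0,"z":-0.7,"rx":0,"ry":0,"rz":0,"fingers":-1}
    - {"x":0,"y":0,"z":-0.7,"rx":0,"ry":0,"rz":0,"fingers":-1}
    - {"x":0,"y":0,"z":0,"rx":0,"ry":0,"rz":0,"fingers":-1}

```text
t: 12.8
tool_pos: [0.4435, 0.0255, 0.2416]
eef_rot: [0.111, 0.994, -0.001, -0.013]
wrist_force: [0.4, -0.4, -0.6]
gripper_width: 0.005
```

```bash
python3 -c "
from h import *
go([.605,-.012,.08])
t=grab('top','t3.png'); s=grab('scene','s3.png')
a=t['pixels'][165:275,160:300]; b=s['pixels'][140:310,190:380]
cv2.imwrite('pics/f.png',np.hstack([cv2.resize(a,(420,330),interpolation=2),cv2.resize(b,(369,330),interpolation=2)])[:,:,::-1])
"
```

```text
t 12.8 pos [0.4435 0.0255 0.2416] rot [ 0.111  0.994 -0.001 -0.013] F [ 0.4 -0.4 -0.6] units [-3.4  -0.    3.15]
```

View pics/f.png

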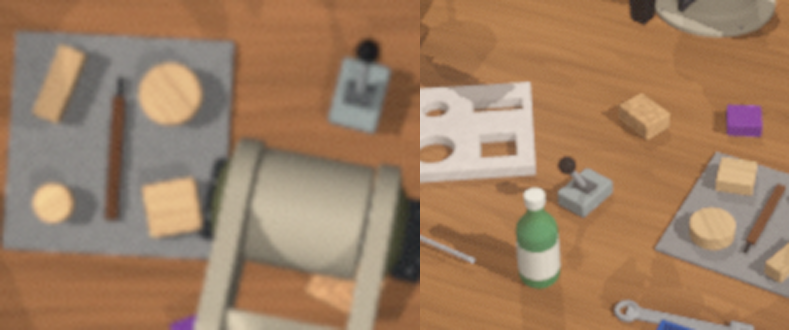

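The knob now leans away at about (282,182) in the top image, a shift of about 73 mm, with a firm 29 N reaction at the stop. The blanks are unchanged, so I'll hand in.

```bash
python3 -c "
from h import *
print(ray(load('t3'),(282.3,181.7),.092)); print(manip.sign_off())"
```

```text
[ 0.61834366 -0.01734388  0.092     ]
the job is handed in; nothing more can be done
None
```

The arm pointed at both targets, then pushed the signal lever to its far stop. The job is handed in at about 13 s of the 51 s allowed; sign-off reports no verdict.

- **Larger disc:** the fingertips held about 29 mm above it, within about 3 mm of its middle, for over a second.
- **Large round recess:** the fingertips held about 34 mm above it, within about 2 mm of its middle, for over a second.
- **Lever:** the first push rose about 17 mm and left the lever short of the stop, so I backed off, lowered and pushed again. The second push ended with a firm reaction of about 29 N along the push. The last picture puts the knob at (0.618, -0.017) m, against about (0.62, -0.018) m expected at the stop.
- **Everything else:** in the final pictures, judged by eye, the blanks, pencil, glue bottle and sanding block look unmoved. I did not re-measure them, and the wrench, screwdriver, mug and tape measure were mostly or entirely outside the crops I viewed. The only clear contact force I read was at the lever.
- **Disagreements:** the top and wrist views differed by up to about 4 mm on the disc and recess. The box centre differed by about 9 mm, which did not matter for the push.

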